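# Torque the load's coupling nut with the break-over wrench

## Task

The terminating load on the sloping-front coaxial box is only finger tight. Take the larger break-over torque wrench that lies on the bench, fit its open jaw fully onto the load's hexagonal coupling nut and turn it clockwise until the nut is home and the wrench's handle clearly gives at its joint (some 10 degrees of bend), then stop, well before the handle is folded over to its end stop. Draw the wrench off the nut without loosening it and lay it down flat on the bench without dropping it; leave the other things alone.

Things in the scene. Friction and masses are not known exactly. Their poses are not given: they have to be found in the camera images.
- wrench: Break-over torque wrench, loose, 199 mm long, 0.29 kg, lying flat: grooved aluminium handle 18x18 mm, 94 mm long, then a pivot, then a flat steel open-end head. Origin: on the handle's axis, 48 mm from its end, 9 mm above the bench; x along the handle to the jaw, z up. Pivot 85 mm, jaw centre 125 mm, balance point about 25 mm ahead of it. It gives clockwise only with its z the way of the nut's z.
- jaw (a point): Centre of the wrench's jaw at half its 10 mm thickness; on the nut's axis when the jaw is on. x from the pivot (40 mm behind) to the open end, z up as it lies. Inside it is 33.6 mm wide; back wall 19.5 mm behind this point, straight sides to 14.5 mm ahead, then flaring to 42 mm wide at 25 mm ahead. It slides over two facing flats from the side, along its own x.
- wrench_head (a joint): The wrench's break-over joint, rad: 0 straight (sprung against a stop), grows as the handle gives, end stop at 0.7. Stiff up to the set torque (0.45 N m at the pivot: some 5 to 6 N across the handle's middle, 0.7 N m at the nut), then gives at nearly constant force; springs straight when let go.
- nut (a joint): The load's hexagonal coupling nut, rad: grows as it is turned clockwise (tightened, seen from outside the panel), starts between 0.3 and 0.65 and comes up against its hard seat at 1.0. It drags with 0.3 N m and stays where it is left. The jaw has about 0.1 rad of play on it either way. Once the nut is home the handle bends about the wrench's pivot, not about the nut.
- nut_mid (a point): Middle of the brass hexagon nut (32 mm across flats, 20 mm tall), 22 mm above the panel. z: its axis, out of the panel, leaning 25 degrees from vertical to the box's front. x, y turn with the nut: two flats are parallel to x, so the jaw's x may lie along this x turned by any multiple of 60 degrees. Under the nut a barrel (25 mm thick, 34 mm flange), above it the load, 27 mm thick, 47 mm tall.
- divider_box: Sloping-front coaxial box, fixed, 145 mm deep, 148 mm wide, 62 mm high in front, 130 mm at the rear. Origin: centre of its underside; x to its high rear, y to its left, z up. The panel rises 25 degrees towards +x; the nut is on its middle line, 7 mm behind the origin, 123 mm high. Two other ports, 22 mm tall, are 36 mm farther up the slope, 50 mm either side.
- small_wrench: Smaller torque wrench with a round blue grip, 121 mm long, for other connectors; leave alone. Origin at the middle of its underside.
- handheld_meter: Black hand-held multimeter 144 x 67 x 46 mm; leave alone. Origin at the middle of its underside.
- cutter: Flush cutter with blue handles, 126 mm; leave alone. Origin at the middle of its underside.

How it is judged:
By the outcome, as a careful person would: the job done as asked, in the order asked, and still so for the second after the job is handed in, with the robot touching nothing.
It also fails if it takes over 72 s, if anything falls off the work surface, if the arm or the gripper's body presses on something with over 40 N, if the wrist force passes 120 N, or if a joint passes its speed limit or range.

## Robot

A 6-joint arm with a two-finger parallel gripper is mounted at the origin on a cart in front of the work surface, level with it; the furniture and walls round the work are solid. World frame = base frame: x ahead of the robot, y to its left, z up, the work surface at z = 0. Lengths are in m, angles in rad, forces in N, time in s.
With the tool pointing down it reaches from about 0.325 to 0.9 m from the base axis. Payload 6.1 kg.
Tool frame: the origin (TCP) lies at the very end of the fingers, on their centre line; the grasp point (between the pads) lies 19 mm behind it; z points along the fingers, y is the line along which they close (so a half turn about z gives the same grasp; the last joint's range is limited). The gripper opens to 87 mm and grips with 3 to 60 N. Pads are 19 mm wide; open, the fingers measure 117 mm over their backs; the gripper's body (75 mm by 190 mm) begins 51 mm behind the grasp point.
Start: joints at [-1.369, 0.22, 1.526, -0, 1.395, -0.126], TCP at [0.201, -0.592, 0.223] pointing down, gripper open.
Joint ranges: [-2.98, 2.98], [-0.91, 2.08], [0.09, 2.57], [-1.24, 4.39], [0.2, 2.65], [-2.68, 2.68]. Speed limits (rad/s): [2.57, 2.57, 3.01, 3.14, 3.14, 3.14].

## Interface

Orientations are given as a unit quaternion [x, y, z, w].
In Python, from station import manip gives the robot as it stands.
- The arm moves only by the shell command python3 inch.py [OPENING] [FORCE], which reads ROWS from standard input. ROWS is a JSON list of rows, 1 to 20 of them, each an object with the fields tx, ty, tz (the shift in fractions of the full range, 1 being 60 cm), drx, dry, drz (a rotation vector in shares of pi rad (1.0 is pi rad)); a field left out counts as zero; each row is the pose to reach, as a shift and turn from the pose commanded when the command began, along the tool's axes at that moment; what a row does not reach only later rows make up. A row lasts 1/12 s, in which the tool goes at most 0.0417 m and 0.125 rad, less where a joint would pass 70% of its speed; a pose out of reach is approached as far as the arm can. OPENING is the finger opening in m, set as the command begins (- or left out keeps the last). The fingers move at their own pace and stop on an object; FORCE is the grip in N (left out, the last holds). Time passes only in rows, so rows that do not move let the fingers close. It prints the time, the measured TCP pose, the force, the opening and the grip force at its end. A shift or turn number past 1, either way, is cut back to 1. Input that does not fit is refused with a message, and nothing moves.
- manip.get_state(): the state, without advancing time (a new reading comes with each control period).
- manip.read_camera(name): name is "scene" or "top" or "wrist"; returns a dict with "frame" (480x640x3 uint8, blue, green, red), "fx", "fy", "cx", "cy" (pixels), "rvec" (rotation vector, rad) and "tvec" (3), from world to camera coordinates, as OpenCV has them. Camera axes: x right, y down, z forward; pixel columns grow to the right and rows downward; lengths in m; the calibration is good to about 2 mm. A picture is of the moment at which its call begins. There is no depth.
- manip.sign_off(): hands the job in; it is judged then, once.
The state is a dict: "clock": time; "qpos": joint angles; "dq": joint speeds; "effort": joint torques, N m; "tcp_pos": TCP position; "orientation": TCP orientation; "ft_force": force on the tool from outside, world axes, zero at the start; "ft_torque": the same for the moment, N m; "finger_gap": finger opening in m; "grasp_force": force on a finger pad.
Only numpy, scipy, OpenCV 4.12 (cv2) and the standard library are available. Lean on these libraries where they do the work, as an engineer would, in place of code of your own. Each camera call takes 0.05 s, during which the arm holds its last target. There are 200 camera calls.

## Working session

There is one attempt and no reset: what is moved stays moved. The work goes in short steps, Python scripts to look and compute and a shell command to move; the robot and the scene stay as the last step left them, time stands still between calls to the robot, and variables do not carry over. Pictures are saved under pics/ and viewed, at most 10 in all, crops included, and the job is handed in when it is done.

```bash
ls; mkdir -p pics; python3 - <<'E'
from station import manip
import cv2
for n in ["scene","top"]:
    r=manip.read_camera(n); cv2.imwrite(f"pics/{n}0.png",r["frame"])
    print(n,r["fx"],r["cx"],r["cy"],r["rvec"],r["tvec"])
print(manip.get_state())
E
```

```text
inch.py
pics
station.py
scene 451.85664083362065 323.4972485295216 237.8877361115822 [ 0.61388413 -2.38596823  1.43804638] [0.41392688 0.24394832 1.03180341]
top 550.7167114851442 318.4052247062571 234.66775358687056 [ 2.09855028 -2.15127562  0.2146158 ] [-0.1353288   0.56161826  1.30026949]
{'clock': 0.1, 'qpos': array([-1.36909992e+00,  2.21163344e-01,  1.52749413e+00, -1.65313401e-05,
        1.39470181e+00, -1.26088083e-01]), 'dq': array([-0.00023217, -0.00090226, -0.00157177,  0.00028095,  0.0003304 ,
        0.00119291]), 'effort': array([ 9.08632683e-04, -4.95944917e+01, -3.88521624e+01,  7.02096848e-02,
        5.14340820e-02, -4.65280209e-05]), 'tcp_pos': array([ 0.20110141, -0.59117117,  0.22153805]), 'orientation': array([ 9.86599079e-01,  1.63160892e-01, -4.15157813e-05, -8.82376455e-04]), 'ft_force': array([ 0.72306414, -0.54898201,  0.14731828]), 'ft_torque': array([0.00853714, 0.02782447, 0.02666112]), 'grasp_force': 0.0, 'finger_gap': 0.08699794215283398}
```

View pics/scene0.png

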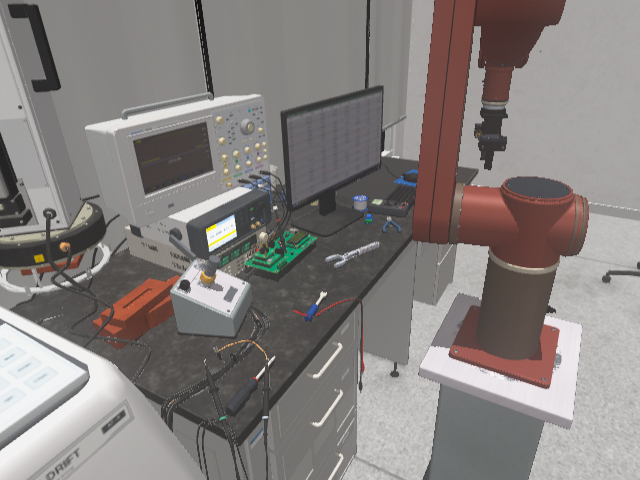

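View pics/top0.png

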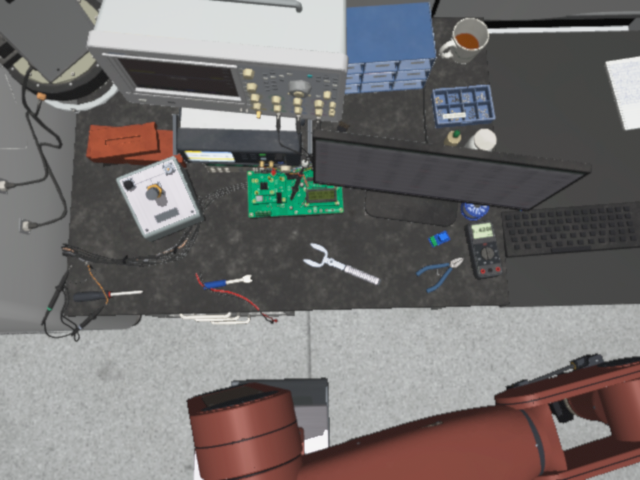

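The scene view shows the box with the nut at about (207,275) and the wrench at (355,254). In the top view the box is at (160,198) with the nut near (155,193). The wrench runs from its handle end at (378,280) to the jaw at (312,253).

```bash
cat > h.py <<'E'
import numpy as np, cv2
from station import manip
def cam(n):
    r=manip.read_camera(n); R=cv2.Rodrigues(np.array(r["rvec"]))[0]; t=np.array(r["tvec"]).ravel()
    K=np.array([[r["fx"],0,r["cx"]],[0,r["fy"],r["cy"]],[0,0,1]]); return r["frame"],K,R,t
def ray(c,p):
    _,K,R,t=c; d=R.T@np.linalg.solve(K,[p[0],p[1],1.]); return -R.T@t,d
def onz(c,p,z):
    o,d=ray(c,p); return o+d*(z-o[2])/d[2]
def proj(c,X):
    _,K,R,t=c; q=K@(R@np.asarray(X,float)+t); return q[:2]/q[2]
def tri(c1,p1,c2,p2):
    A=[];b=[]
    for c,p in((c1,p1),(c2,p2)):
        o,d=ray(c,p); d/=np.linalg.norm(d); P=np.eye(3)-np.outer(d,d); A.append(P);b.append(P@o)
    return np.linalg.lstsq(np.vstack(A),np.hstack(b),rcond=None)[0]
E
python3 - <<'E'
from h import *
t=cam("top"); s=cam("scene")
a=cv2.resize(t[0][150:250,105:215],None,fx=3.6,fy=3.6,interpolation=cv2.INTER_CUBIC)
w=cv2.resize(t[0][235:295,295:390],None,fx=4,fy=4,interpolation=cv2.INTER_CUBIC)
b=cv2.resize(s[0][225:345,165:260],None,fx=4,fy=4,interpolation=cv2.INTER_CUBIC)
o=np.zeros((600,790,3),np.uint8); o[:360,:396]=a; o[360:600,:380]=w; o[:480,400:780]=b
cv2.imwrite("pics/crop1.png",o)
# wrench mask
g=t[0].astype(int); m=((g.min(2)>110)).astype(np.uint8); m[:235]=0;m[295:]=0;m[:,:295]=0;m[:,390:]=0
n,l,st,ce=cv2.connectedComponentsWithStats(m)
i=1+st[1:,4].argmax(); ys,xs=np.nonzero(l==i); print(st[i])
P=np.array([onz(t,(x,y),0.009)[:2] for x,y in zip(xs,ys)])
mu=P.mean(0); u,sv,v=np.linalg.svd(P-mu,full_matrices=False); q=(P-mu)@v[0]
print(mu,v[0],np.percentile(q,[0,1,99,100]))
hp=P[(q<-0.01) if v[0][1]>0 else (q>0.01)]
print(cv2.fitLine(hp.astype(np.float32),cv2.DIST_HUBER,0,.001,.001).ravel(), "camera", -t[2].T@t[3])
E
```

```text
[303 243  77  42 648]
[ 0.48703998 -0.20088434] [0.41389188 0.91032605] [-0.1058265  -0.10328935  0.08805338  0.09092024]
[ 0.41144136  0.91143626  0.46294913 -0.25401995] camera [ 0.30013109 -0.13302347  1.38443338]
```

View pics/crop1.png

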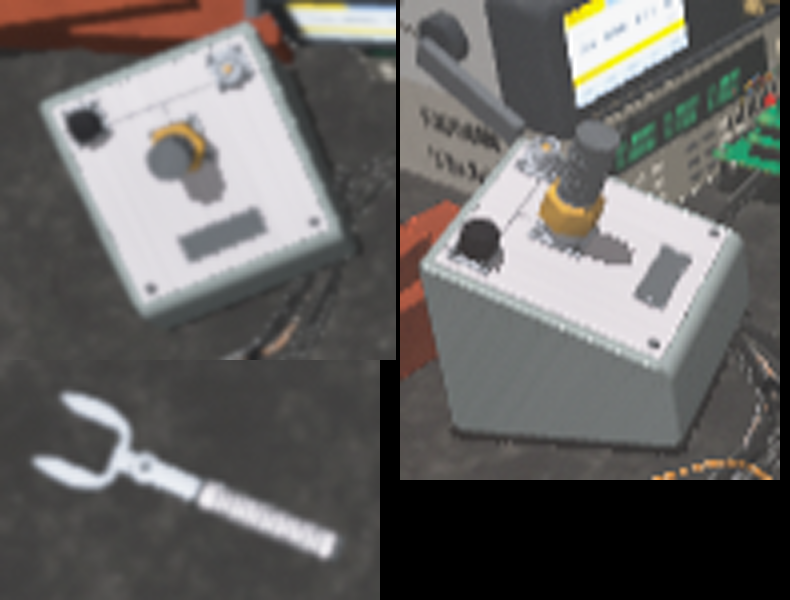

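The crop shows the ports at crop (85,125) and (228,68), the front screws at (150,288) and (314,222), and the load top at (167,158). The nut is brass and the wrench jaw opens up-left. Next I'll fit the box pose from these points.

```bash
cat >> h.py <<'E'
from scipy.spatial.transform import Rotation as Ro
A=np.deg2rad(25); n_b=np.array([-np.sin(A),0,np.cos(A)]); s_b=np.array([np.cos(A),0,np.sin(A)]); N_b=np.array([.007,0,.123])
def delta(p,R):  # print shift in tool axes from current measured pose to goal pose
    st=manip.get_state(); R0=Ro.from_quat(st["orientation"])
    print("shift",np.round(R0.inv().apply(p-st["tcp_pos"]),4),"rot",np.round((R0.inv()*R).as_rotvec(),4))
E
python3 - <<'E'
from h import *
from scipy.optimize import least_squares
t=cam("top"); s=cam("scene"); w=cam("wrist")
P=N_b-.022*n_b; yb=np.array([0,1,0])
pts=[P+.036*s_b+.05*yb+.022*n_b, P+.036*s_b-.05*yb+.022*n_b, N_b+.057*n_b]
T=[(128.6,184.7),(168.3,168.9),(151.4,193.9)]; S=[(184.5,284.5),None,(214.2,259.2)]
def f(p):
    R=Ro.from_euler('z',p[2]).as_matrix(); r=[]
    for X,a,b in zip(pts,T,S):
        X=R@X+[p[0],p[1],0]; r+=list(proj(t,X)-a)
        if b: r+=list(proj(s,X)-b)
    return np.array(r)
q=least_squares(f,[.6,.2,.4],loss='soft_l1'); print(q.x,np.round(f(q.x),1))
sc=[onz(t,p,.08) for p in [(146.7,230),(192.2,211.7)]]; d=sc[0]-sc[1]; print("yaw screws",np.arctan2(-d[0],d[1]))
R=Ro.from_euler('z',q.x[2]); print("nut",R.apply(N_b)+[*q.x[:2],0],"n",R.apply(n_b))
st=manip.get_state();R0=Ro.from_quat(st["orientation"]); Rc=w[2]; c=-Rc.T@w[3]
print("cam in tool",R0.inv().apply(c-st["tcp_pos"]),"\n",R0.as_matrix().T@Rc.T, w[1][0,0])
print(R0.as_matrix())
E
```

```text
[0.65350586 0.23438941 0.36343726] [-1.  -0.4  0.7 -2.4 -0.2 -0.1 -0.1  0.2  0.1 -0.2]
yaw screws 0.37473011122850053
nut [0.66004863 0.23687784 0.123     ] n [-0.39501302 -0.15023617  0.90630779]
cam in tool [ 7.72559433e-02  5.08477427e-05 -1.61611395e-01] 
 [[ 1.76729887e-03 -9.59600291e-01 -2.81361259e-01]
 [ 9.99998411e-01  1.63021274e-03  7.21291342e-04]
 [-2.33472672e-04 -2.81362087e-01  9.59601647e-01]] 369.6649893418369
[[ 9.46750060e-01  3.21969441e-01 -5.21828503e-05]
 [ 3.21969434e-01 -9.46749972e-01  4.17561891e-04]
 [ 8.50380564e-05 -4.12128028e-04 -9.99999911e-01]]
```

The manual's scale: shifts go in shares of 60 cm and turns go in shares of pi rad. Converting my numbers, 0.36 m is 0.6, -0.29 m is -0.4833.

```bash
echo '[{"tx": 0.6, "ty": -0.4833, "tz": -0.1}, {"tx": 0.6, "ty": -0.4833, "tz": -0.1}, {"tx": 0.6, "ty": -0.4833, "tz": -0.1}, {"tx": 0.6, "ty": -0.4833, "tz": -0.1}, {"tx": 0.6, "ty": -0.4833, "tz": -0.1}, {"tx": 0.6, "ty": -0.4833, "tz": -0.1}, {"tx": 0.6, "ty": -0.4833, "tz": -0.1}, {"tx": 0.6, "ty": -0.4833, "tz": -0.1}, {"tx": 0.6, "ty": -0.4833, "tz": -0.1}, {"tx": 0.6, "ty": -0.4833, "tz": -0.1}, {"tx": 0.6, "ty": -0.4833, "tz": -0.1}, {"tx": 0.6, "ty": -0.4833, "tz": -0.1}]' | python3 inch.py
echo '[{"tx": 0.5667, "ty": -0.5717, "tz": 0.125}, {"tx": 0.5667, "ty": -0.5717, "tz": 0.125}, {"tx": 0.5667, "ty": -0.5717, "tz": 0.125}, {"tx": 0.5667, "ty": -0.5717, "tz": 0.125}, {"tx": 0.5667, "ty": -0.5717, "tz": 0.125}, {"tx": 0.5667, "ty": -0.5717, "tz": 0.125}, {"tx": 0.5667, "ty": -0.5717, "tz": 0.125}, {"tx": 0.5667, "ty": -0.5717, "tz": 0.125}, {"tx": 0.5667, "ty": -0.5717, "tz": 0.125}, {"tx": 0.5667, "ty": -0.5717, "tz": 0.125}, {"tx": 0.5667, "ty": -0.5717, "tz": 0.125}, {"tx": 0.5667, "ty": -0.5717, "tz": 0.125}, {"tx": 0.5667, "ty": -0.5717, "tz": 0.125}, {"tx": 0.5667, "ty": -0.5717, "tz": 0.125}, {"tx": 0.5667, "ty": -0.5717, "tz": 0.125}]' | python3 inch.py
python3 - <<'E'
from h import *
w=cam("wrist"); N=np.array([.660,.2369,.123]); print(proj(w,N))
u,v=proj(w,N).astype(int); cv2.imwrite("pics/w1.png",cv2.resize(w[0][max(0,v-75):v+75,max(0,u-100):u+100],None,fx=4,fy=4,interpolation=cv2.INTER_CUBIC))
cv2.imwrite("pics/w1full.png",w[0]); print(max(0,u-100),max(0,v-75))
E
```

```text
clock: 1.35
tcp_pos: [0.4514, -0.1965, 0.284]
orientation: [0.986, 0.166, 0.002, -0.0]
ft_force: [-0.3, -0.5, -0.5]
finger_gap: 0.0873
grasp_force: 0.0
clock: 2.6
tcp_pos: [0.66, 0.2322, 0.2071]
orientation: [0.987, 0.163, -0.001, 0.0]
ft_force: [-0.1, -0.5, 0.1]
finger_gap: 0.0868
grasp_force: 0.0
[315.04662183 244.6916467 ]
215 169
```

View pics/w1.png

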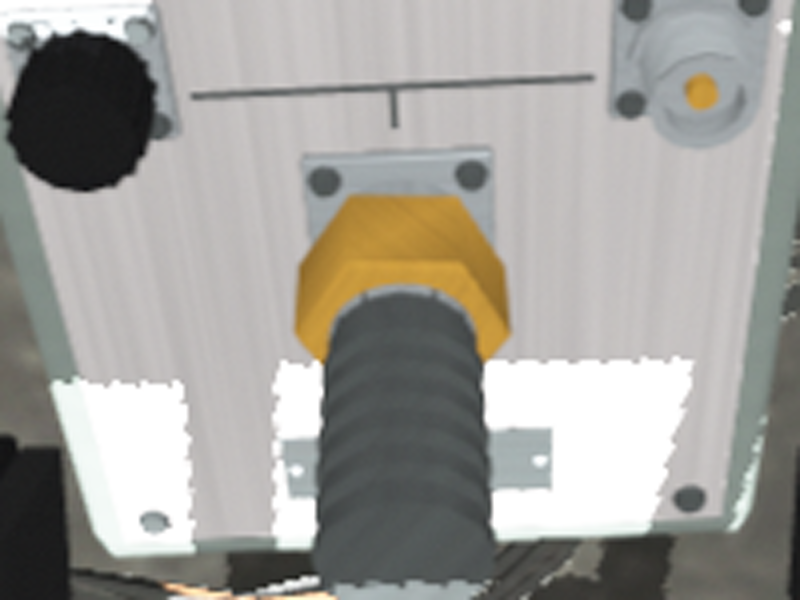

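The nut's top face has corners at crop (343,262), (465,262), (297,330) and (510,332). The panel line runs (192,96)–(594,77) and the front screws are at (153,521) and (690,498).

```bash
python3 - <<'E'
from h import *
w=cam("wrist"); px=lambda u,v:((u+.5)/4-.5+215,(v+.5)/4-.5+169)
def onpl(p,X,n): o,d=ray(w,p); return o+d*(n@(X-o))/(n@d)
N=np.array([.660,.2369,.123])
for yaw in (.363,.375):
    R=Ro.from_euler('z',yaw); n=R.apply(n_b); s=R.apply(s_b); y=R.apply([0,1,0])
    F=lambda u,v,h:(lambda X:np.array([(X-N)@s,(X-N)@y]))(onpl(px(u,v),N+h*n,n))
    l=[F(192,96,-.022),F(594,77,-.022)]; b=[F(153,521,-.022),F(690,498,-.022)]
    for q in (l,b): d=q[0]-q[1]; print("line ang",np.arctan2(-d[0],d[1]),"mid y",(q[0]+q[1])/2)
    C=[F(*c,.01) for c in [(343,262),(465,262),(297,330),(510,332)]]
    B=[F(*c,-.01) for c in [(350,195),(458,195)]]
    print(np.round(C,4).tolist(),np.round(B,4).tolist())
    # fit hexagon: centre, angle
    from scipy.optimize import least_squares
    r=.016/np.cos(np.pi/6)
    def f(p): 
        k=[30,-30,90,-90]; return np.concatenate([np.array([p[0]+r*np.cos(np.deg2rad(a)+p[2]),p[1]+r*np.sin(np.deg2rad(a)+p[2])])-c for a,c in zip(k+[30,-30],C+B)])
    q=least_squares(f,[0,0,0]); print(q.x,np.round(q.fun*1000,1))
    print("nut:",N+q.x[0]*s+q.x[1]*y)
E
```

```text
line ang 0.0153620519497374 mid y [ 0.03039347 -0.00024514]
line ang 0.016858280948166965 mid y [-0.08159634 -0.00118062]
[[0.0184, 0.0082], [0.0175, -0.0115], [0.0038, 0.0169], [0.0017, -0.0188]] [[0.0165, 0.0077], [0.0157, -0.0109]]
[ 0.00161918 -0.000843   -0.05155223] [-0.3 -0.6 -0.4  0.6 -1.2  0.7 -1.1 -0.5  1.6 -0.1  1.4 -0. ]
nut: [0.66167118 0.23663301 0.1236843 ]
line ang 0.0011097541391178229 mid y [ 0.03038686 -0.0007156 ]
line ang -5.5536615316293365e-05 mid y [-0.08160976 -0.00048913]
[[0.0185, 0.008], [0.0174, -0.0116], [0.0041, 0.0169], [0.0014, -0.0188]] [[0.0166, 0.0075], [0.0155, -0.0111]]
[ 0.0016064  -0.00080328 -0.06662488] [-0.3 -0.7 -0.4  0.5 -1.2  0.7 -1.1 -0.5  1.6 -0.1  1.4  0. ]
nut: [0.66164894 0.2366858  0.12367889]
```

```bash
python3 - <<'E'
from h import *
delta(np.array([.468,-.242,.12]),Ro.from_matrix(np.array([[np.cos(1.1454),np.sin(1.1454),0],[np.sin(1.1454),-np.cos(1.1454),0],[0,0,-1]]).T.T))
E
```

```text
shift [-0.3339  0.3868  0.0881] rot [ 5.00e-04 -1.00e-04 -8.19e-01]
```

In the tool's units: 0.387 m is 0.645, -0.334 m is -0.5567, -0.819 rad is -0.2607.

```bash
echo '[{"tx": -0.2, "ty": 0.2333, "drz": -0.0637}, {"tx": -0.2, "ty": 0.2333, "drz": -0.0955}, {"tx": -0.2, "ty": 0.2333, "drz": -0.1273}, {"tx": -0.2, "ty": 0.2333, "drz": -0.1592}, {"tx": -0.5567, "ty": 0.645, "tz": 0.1467, "drz": -0.2607}, {"tx": -0.5567, "ty": 0.645, "tz": 0.1467, "drz": -0.2607}, {"tx": -0.5567, "ty": 0.645, "tz": 0.1467, "drz": -0.2607}, {"tx": -0.5567, "ty": 0.645, "tz": 0.1467, "drz": -0.2607}, {"tx": -0.5567, "ty": 0.645, "tz": 0.1467, "drz": -0.2607}, {"tx": -0.5567, "ty": 0.645, "tz": 0.1467, "drz": -0.2607}, {"tx": -0.5567, "ty": 0.645, "tz": 0.1467, "drz": -0.2607}, {"tx": -0.5567, "ty": 0.645, "tz": 0.1467, "drz": -0.2607}, {"tx": -0.5567, "ty": 0.645, "tz": 0.1467, "drz": -0.2607}, {"tx": -0.5567, "ty": 0.645, "tz": 0.1467, "drz": -0.2607}, {"tx": -0.5567, "ty": 0.645, "tz": 0.1467, "drz": -0.2607}]' | python3 inch.py
python3 - <<'E'
from h import *
w=cam("wrist"); cv2.imwrite("pics/w2.png",w[0])
for a in(-.048,0,.046,.085,.125,.15): print(a,proj(w,[.4634+a*.4126,-.2531+a*.911,.009]).round(),end=' ')
delta(np.array([.468,-.242,.12]),Ro.from_matrix(np.array([[np.cos(1.1454),np.sin(1.1454),0],[np.sin(1.1454),-np.cos(1.1454),0],[0,0,-1]])))
E
```

```text
clock: 3.95
tcp_pos: [0.4671, -0.2428, 0.1199]
orientation: [0.841, 0.54, 0.0, 0.0]
ft_force: [-0.7, 0.5, 0.1]
finger_gap: 0.087
grasp_force: 0.0
-0.048 [323. 306.] 0 [323. 250.] 0.046 [323. 191.] 0.085 [323. 136.] 0.125 [322.  75.] 0.15 [322.  34.] shift [-0.0002  0.0001  0.0002] rot [ 0.001  -0.0002 -0.0016]
```

View pics/w2.png

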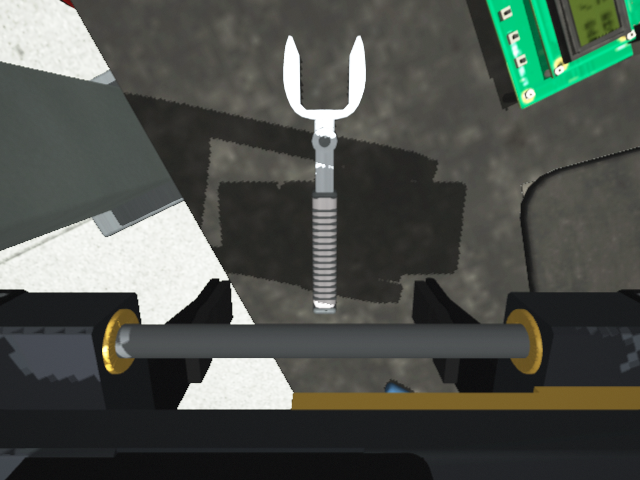

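The wrench's end is at (324,310), the pivot at (324,141) and the jaw tips at row 37, all within 3 mm of the estimate. I'll descend and grip.

In the tool's units: 0.116 m is 0.1933, 0.105 m is 0.175.

```bash
echo '[{"tz": 0.0667}, {"tz": 0.1333}, {"tz": 0.175}, {"tz": 0.1933}, {"tz": 0.1933}]' | python3 inch.py .05 && echo '[{}, {}, {}, {}, {}, {}, {}, {}]' | python3 inch.py 0 45 && echo '[{"tz": -0.05}, {"tz": -0.1}, {"tz": -0.1667}, {"tz": -0.1667}, {"tz": -0.1667}]' | python3 inch.py
python3 - <<'E'
from h import *
w=cam("wrist"); cv2.imwrite("pics/w3.png",w[0]); t=cam("top"); cv2.imwrite("pics/t3.png",t[0]); print(manip.get_state())
E
```

```text
clock: 4.42
tcp_pos: [0.4686, -0.2395, 0.0027]
orientation: [0.84, 0.543, -0.0, -0.001]
ft_force: [-1.0, 0.1, 0.5]
finger_gap: 0.0613
grasp_force: 0.0
clock: 5.08
tcp_pos: [0.4688, -0.2412, 0.0039]
orientation: [0.84, 0.542, 0.0, 0.0]
ft_force: [-0.6, 0.5, 2.5]
finger_gap: 0.0176
grasp_force: 45.0
clock: 5.5
tcp_pos: [0.4701, -0.2422, 0.106]
orientation: [0.84, 0.542, 0.001, 0.002]
ft_force: [-0.2, 0.5, -3.2]
finger_gap: 0.0179
grasp_force: 45.0
{'clock': 5.6, 'qpos': array([-6.24884553e-01,  1.07679234e-01,  1.89199237e+00, -5.64109114e-05,
        1.14430804e+00, -2.00802660e-01]), 'dq': array([-0.00102231,  0.02129123,  0.01991561, -0.00118512,  0.00061149,
       -0.00164663]), 'effort': array([-2.72631581e-02, -4.31962216e+01, -3.78267145e+01,  1.00562603e-01,
       -4.87826625e-02,  3.28109643e-03]), 'tcp_pos': array([ 0.46748294, -0.24030759,  0.10224066]), 'orientation': array([ 8.40077628e-01,  5.42464887e-01, -4.58332974e-04, -1.10228319e-03]), 'ft_force': array([-0.73495564,  0.42800627, -3.13505382]), 'ft_torque': array([-0.03792771, -0.01069906,  0.00604848]), 'grasp_force': 44.99597489833832, 'finger_gap': 0.01761068073988584}
```

View pics/w3.png

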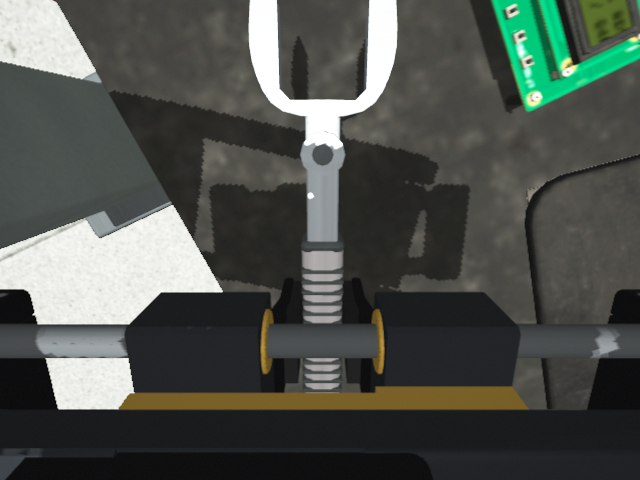

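The wrench is held with its pivot at (323,154). The jaw's inner sides are at columns 278 and 370 and its back wall at row ~99.

```bash
python3 - <<'E'
from h import *
w=cam("wrist"); st=manip.get_state(); R0=Ro.from_quat(st["orientation"]); p=st["tcp_pos"]
def tl(px,h):
    o,d=ray(w,px); o=R0.inv().apply(o-p); d=R0.inv().apply(d); return (o+d*(h-o[2])/d[2]).round(4)
g=cv2.cvtColor(w[0],cv2.COLOR_BGR2GRAY)
for r in (20,40,60):
    x=np.nonzero(g[r,240:410]>235)[0]+240; gap=np.diff(x); k=gap.argmax(); print(r,x[0],x[k],x[k+1],x[-1], tl((x[k]+.5,r),-.010),tl((x[k+1]-.5,r),-.010))
c=np.nonzero(g[60:150,323]>235)[0]+60; print("back",c[:3],tl((323,c[0]),-.010)); print("pivot",tl((323,154),-.010),tl((323,154),-.013),"handle end",tl((322.5,243),-.014))
r0=260; print([ (r,(np.nonzero(g[r,290:360]>120)[0]+290)[[0,-1]], ) for r in (250,262,275)])
E
```

```text
20 249 276 369 396 [ 0.1161 -0.0161 -0.01  ] [ 0.1162  0.0176 -0.01  ]
40 249 277 368 396 [ 0.1095 -0.0159 -0.01  ] [ 0.1096  0.0175 -0.01  ]
60 252 277 368 393 [ 0.1027 -0.0161 -0.01  ] [ 0.1028  0.0177 -0.01  ]
back [100 101 102] [ 0.0887  0.001  -0.01  ]
pivot [ 0.0683  0.0011 -0.01  ] [ 0.0685  0.0011 -0.013 ] handle end [ 0.0321  0.001  -0.014 ]Traceback (most recent call last):
  File "<stdin>", line 9, in <module>
IndexError: index 0 is out of bounds for axis 0 with size 0
```

```bash
cat >> h.py <<'E'
Rb=Ro.from_euler('z',.3755); n=Rb.apply(n_b); s=Rb.apply(s_b); yv=Rb.apply([0,1,0]); NUT=np.array([.6613,.2369,.1235]); JT=np.array([.1083,.0006,-.0055])
def pose(ang,back,up,nut=NUT):
    jx=np.cos(ang)*s+np.sin(ang)*yv; R=Ro.from_matrix(np.c_[jx,np.cross(-n,jx),-n]); return nut-back*jx+up*n-R.apply(JT),R
E
python3 - <<'E'
from h import *
p,R=pose(.457,.06,.06); print(p,R.as_matrix().round(3)); delta(p,R); delta(p+[-.05,-.1,.05],R)
E
```

```text
[0.539345   0.10957797 0.10895423] [[ 0.595  0.701  0.393]
 [ 0.709 -0.688  0.155]
 [ 0.379  0.186 -0.906]]
shift [ 0.3484 -0.078  -0.0069] rot [-0.2563  0.358   0.3084]
shift [ 0.2367 -0.0826 -0.057 ] rot [-0.2563  0.358   0.3084]
```

In the tool's units: 0.348 m is 0.58, 0.31 m is 0.5167, 0.358 rad is 0.114.

```bash
echo '[{"tx": 0.0667, "ty": -0.0167, "tz": -0.0833, "drx": -0.0159, "dry": 0.0223, "drz": 0.0191}, {"tx": 0.1333, "ty": -0.0333, "tz": -0.1333, "drx": -0.0318, "dry": 0.0477, "drz": 0.0382}, {"tx": 0.2, "ty": -0.0667, "tz": -0.1333, "drx": -0.0477, "dry": 0.0668, "drz": 0.0573}, {"tx": 0.2667, "ty": -0.0833, "tz": -0.1333, "drx": -0.0637, "dry": 0.0891, "drz": 0.0764}, {"tx": 0.3333, "ty": -0.1167, "tz": -0.1167, "drx": -0.0815, "dry": 0.114, "drz": 0.098}, {"tx": 0.395, "ty": -0.1383, "tz": -0.095, "drx": -0.0815, "dry": 0.114, "drz": 0.098}, {"tx": 0.45, "ty": -0.1333, "tz": -0.0667, "drx": -0.0815, "dry": 0.114, "drz": 0.098}, {"tx": 0.5167, "ty": -0.1317, "tz": -0.0333, "drx": -0.0815, "dry": 0.114, "drz": 0.098}, {"tx": 0.58, "ty": -0.13, "tz": -0.0117, "drx": -0.0815, "dry": 0.114, "drz": 0.098}, {"tx": 0.58, "ty": -0.13, "tz": -0.0117, "drx": -0.0815, "dry": 0.114, "drz": 0.098}, {"tx": 0.58, "ty": -0.13, "tz": -0.0117, "drx": -0.0815, "dry": 0.114, "drz": 0.098}, {"tx": 0.58, "ty": -0.13, "tz": -0.0117, "drx": -0.0815, "dry": 0.114, "drz": 0.098}, {"tx": 0.58, "ty": -0.13, "tz": -0.0117, "drx": -0.0815, "dry": 0.114, "drz": 0.098}]' | python3 inch.py
python3 - <<'E'
from h import *
p,R=pose(.457,.06,.06); delta(p,R); w=cam("wrist"); cv2.imwrite("pics/w4.png",w[0]); cv2.imwrite("pics/t4.png",cam("top")[0]);cv2.imwrite("pics/s4.png",cam("scene")[0])
st=manip.get_state();print(st["qpos"],st["ft_force"],st["ft_torque"])
E
```

```text
clock: 6.73
tcp_pos: [0.5391, 0.1083, 0.1086]
orientation: [0.893, 0.396, 0.215, 0.01]
ft_force: [-0.6, -0.4, -1.9]
finger_gap: 0.0178
grasp_force: 45.0
shift [ 0.0012 -0.0006 -0.    ] rot [0.0002 0.002  0.002 ]
[-0.05885459 -0.1516731   2.19755787  0.27230617  0.71095213  0.50750684] [-5.13086237e-04  4.07283022e-01 -2.38850045e+00] [-0.20802257  0.37698099 -0.01874782]
```

View pics/w4.png

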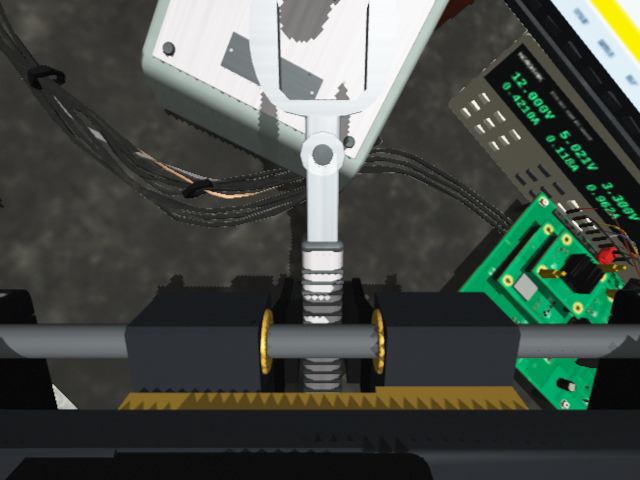

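The wrench is held aligned, with the jaw over the panel's front edge; the nut is still out of view. I'll lower into the nut plane and advance in part.

In the tool's units: 0.06 m is 0.1, 0.03 m is 0.05.

```bash
echo '[{"tx": 0.0017, "tz": 0.05}, {"tx": 0.0017, "tz": 0.1}, {"tx": 0.0017, "tz": 0.1}, {"tx": 0.0017, "tz": 0.1}, {"tx": 0.0017, "tz": 0.1}]' | python3 inch.py && echo '[{"tx": 0.0167}, {"tx": 0.0367}, {"tx": 0.05}, {"tx": 0.05}]' | python3 inch.py
python3 - <<'E'
from h import *
p,R=pose(.457,.03,0); delta(p,R); w=cam("wrist"); t=cam("top"); s_=cam("scene")
print(proj(t,NUT),proj(s_,NUT))
o=np.zeros((600,800,3),np.uint8)
a=cv2.resize(t[0][155:255,105:205],None,fx=4,fy=4,interpolation=cv2.INTER_CUBIC); b=cv2.resize(s_[0][225:325,165:265],None,fx=4,fy=4,interpolation=cv2.INTER_CUBIC)
o[:400,:400]=a;o[:400,400:]=b;o[400:,:480]=w[0][:200,80:560]; cv2.imwrite("pics/c5.png",o)
E
```

```text
clock: 7.3
tcp_pos: [0.5653, 0.1174, 0.0575]
orientation: [0.893, 0.395, 0.218, 0.011]
ft_force: [-0.2, 1.0, -2.6]
finger_gap: 0.0174
grasp_force: 45.0
clock: 7.63
tcp_pos: [0.584, 0.1403, 0.0707]
orientation: [0.892, 0.396, 0.219, 0.011]
ft_force: [-2.2, 2.7, -2.5]
finger_gap: 0.0174
grasp_force: 45.1
shift [-0.0038 -0.003   0.003 ] rot [ 0.0048 -0.0033  0.0038]
[154.25488239 190.13053772] [207.32964781 276.68776821]
```

View pics/c5.png

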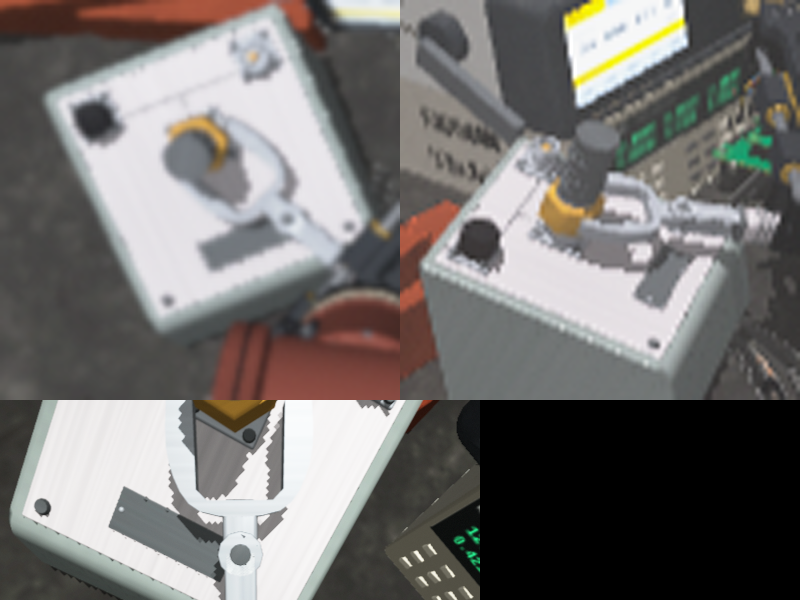

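The jaw is around the nut's near corner at the right height. The nut vertex at about (232,430) sits roughly 8 px left of the jaw's centre line at column 240. I'll settle and read the pose again.

```bash
echo '[{}, {}, {}]' | python3 inch.py
python3 - <<'E'
from h import *
p,R=pose(.457,.03,0)
for i in range(6):
    w=cam("wrist"); delta(p,R); st=manip.get_state(); print(R.inv().apply(st["ft_force"]).round(1))
cv2.imwrite("pics/w6.png",cv2.resize(w[0][:190,240:410],None,fx=3,fy=3,interpolation=cv2.INTER_CUBIC))
E
```

```text
clock: 8.03
tcp_pos: [0.5828, 0.1391, 0.068]
orientation: [0.893, 0.395, 0.217, 0.01]
ft_force: [0.1, -0.2, -1.8]
finger_gap: 0.0179
grasp_force: 45.0
shift [-0.0013 -0.0025  0.0012] rot [ 0.0035 -0.0007  0.0013]
[-0.3 -1.3  1.5]
shift [-0.0013 -0.0024  0.0012] rot [ 0.0034 -0.0006  0.0014]
[-0.7 -1.1  1.8]
shift [-0.0013 -0.0024  0.0011] rot [ 0.0033 -0.0006  0.0014]
[-0.6 -0.9  2.2]
shift [-0.0013 -0.0024  0.0011] rot [ 0.0033 -0.0006  0.0015]
[-0.9 -2.   1.6]
shift [-0.0013 -0.0023  0.0011] rot [ 0.0033 -0.0005  0.0015]
[-1.6  0.3  2.4]
shift [-0.0014 -0.0023  0.0011] rot [ 0.0033 -0.0006  0.0016]
[-1.1 -0.7  2. ]
```

View pics/w6.png

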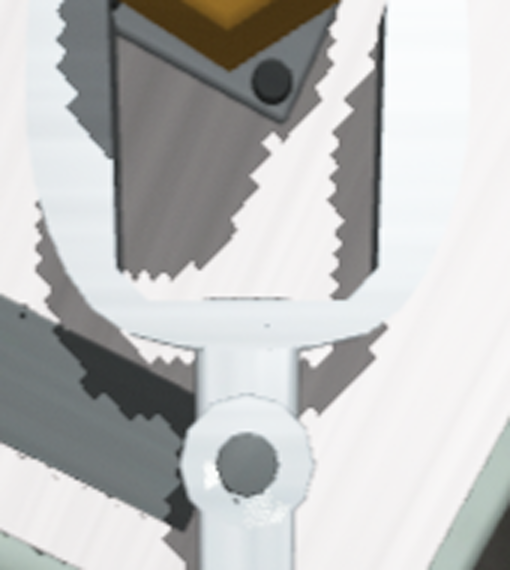

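The nut vertex is at crop column 229 against the jaw centre at 247, so the jaw sits about 2.2 mm to the right. That agrees with the measured pose. The nut's faces are symmetric, so the angle is right. I'll correct sideways, then slide on.

In the tool's units: 0.014 m is 0.0233, -0.0023 m is -0.0038.

```bash
echo '[{"tx": -0.0017, "ty": -0.0038, "tz": 0.0017}, {"tx": -0.0017, "ty": -0.0038, "tz": 0.0017}, {"tx": 0.0067, "ty": -0.0038, "tz": 0.0017}, {"tx": 0.015, "ty": -0.0038, "tz": 0.0017}, {"tx": 0.0233, "ty": -0.0038, "tz": 0.0017}, {"tx": 0.0233, "ty": -0.0038, "tz": 0.0017}, {"tx": 0.0233, "ty": -0.0038, "tz": 0.0017}]' | python3 inch.py
python3 - <<'E'
from h import *
p,R=pose(.457,.015,0); w=cam("wrist"); delta(p,R); st=manip.get_state(); print(R.inv().apply(st["ft_force"]).round(1),st["ft_torque"].round(2))
E
echo '[{"tx": 0.0083}, {"tx": 0.0167}, {"tx": 0.0233}, {"tx": 0.0233}, {"tx": 0.0233}]' | python3 inch.py
python3 - <<'E'
from h import *
p,R=pose(.457,0,0); w=cam("wrist"); delta(p,R); st=manip.get_state(); print(R.inv().apply(st["ft_force"]).round(1),R.inv().apply(st["ft_torque"]).round(2))
E
```

```text
clock: 8.92
tcp_pos: [0.5904, 0.1516, 0.0724]
orientation: [0.892, 0.396, 0.218, 0.01]
ft_force: [-0.2, -0.5, -2.7]
finger_gap: 0.0177
grasp_force: 45.0
shift [-0.0008  0.0002  0.0002] rot [ 0.0031 -0.0009  0.0023]
[-1.2 -0.2  3.1] [-0.16  0.45  0.05]
clock: 9.38
tcp_pos: [0.5984, 0.1614, 0.0774]
orientation: [0.892, 0.395, 0.217, 0.01]
ft_force: [-0.9, 0.2, -1.8]
finger_gap: 0.0176
grasp_force: 45.0
shift [0.0004 0.0002 0.0001] rot [ 0.0031 -0.0008  0.0021]
[-0.5  0.2  3.1] [ 0.16 -0.43 -0.01]
```

The wrench is fully on with no contact force. Now I'll turn clockwise about the nut axis in stages.

In the tool's units: -0.0215 m is -0.0358, -0.0161 m is -0.0268, 0.2 rad is 0.0637.

```bash
cat > m.py <<'E'
from h import *
w=cam("wrist")
st=manip.get_state(); R0=Ro.from_quat(st["orientation"]); f=R0.inv().apply(st["ft_force"]); T=R0.inv().apply(st["ft_torque"])
jx=R0.apply([1,0,0]); a=np.arctan2(jx@yv,jx@s); p,R=pose(a,0,0)
print("ang",a.round(3),"F",f.round(1),"T",T.round(2),"Mnut",(T[2]-.108*f[1]).round(2),"Mpiv",(T[2]-.068*f[1]).round(2)); delta(p,R)
E
python3 m.py
echo '[{"tx": 0.0002, "ty": -0.009, "drz": 0.0159}, {"tx": 0.0008, "ty": -0.018, "drz": 0.0318}, {"tx": 0.002, "ty": -0.0268, "drz": 0.0477}, {"tx": 0.0037, "ty": -0.0358, "drz": 0.0637}, {"tx": 0.0037, "ty": -0.0358, "drz": 0.0637}]' | python3 inch.py >/dev/null; python3 m.py
echo '[{"tx": 0.0002, "ty": -0.009, "drz": 0.0159}, {"tx": 0.0008, "ty": -0.018, "drz": 0.0318}, {"tx": 0.0008, "ty": -0.018, "drz": 0.0318}, {"tx": 0.0008, "ty": -0.018, "drz": 0.0318}]' | python3 inch.py >/dev/null; python3 m.py
```

```text
ang 0.459 F [-1.  -0.5  2.6] T [ 0.21 -0.45 -0.04] Mnut 0.01 Mpiv -0.01
shift [0.0005 0.0004 0.0001] rot [ 0.0031 -0.0006 -0.    ]
ang 0.26 F [-1.4  0.6  3.9] T [-0.09 -0.67 -0.  ] Mnut -0.07 Mpiv -0.05
shift [0.0009 0.0005 0.0001] rot [ 0.0029 -0.001  -0.    ]
ang 0.161 F [-1.5  0.3  2.4] T [-0.01 -0.56 -0.1 ] Mnut -0.13 Mpiv -0.12
shift [0.0009 0.0002 0.    ] rot [ 0.0027 -0.0012 -0.    ]
```

```bash
cat > m.py <<'E'
from h import *
Fs=[];Ts=[]
for i in range(6):
    w=cam("wrist"); st=manip.get_state(); R0=Ro.from_quat(st["orientation"]); Fs.append(R0.inv().apply(st["ft_force"])); Ts.append(R0.inv().apply(st["ft_torque"]))
f=np.mean(Fs,0); T=np.mean(Ts,0)
jx=R0.apply([1,0,0]); a=np.arctan2(jx@yv,jx@s); p,R=pose(a,0,0)
print(st["clock"],"ang",a.round(3),"F",f.round(1),"T",T.round(2),"Mnut",(T[2]-.108*f[1]).round(2),"Mpiv",(T[2]-.068*f[1]).round(2)); delta(p,R)
cv2.imwrite("pics/w7.png",cv2.resize(w[0][:250,200:450],None,fx=2.4,fy=2.4,interpolation=cv2.INTER_CUBIC))
E
python3 m.py
```

```text
10.6333 ang 0.159 F [-1.2  0.1  2.3] T [ 0.03 -0.56 -0.15] Mnut -0.15 Mpiv -0.15
shift [0.0009 0.     0.    ] rot [ 0.0028 -0.0014 -0.    ]
```

View pics/w7.png

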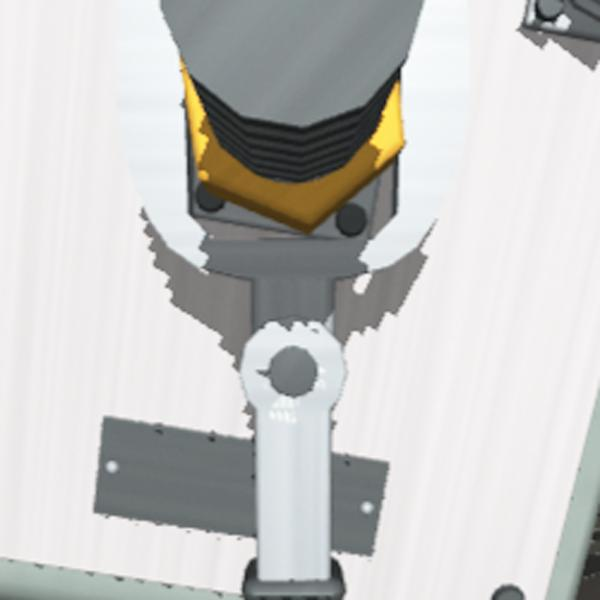

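The jaw is fully on the nut, whose near vertex is at crop (308,235) close to the back wall, and the nut follows. Continuing.

The manual's scale: shifts go in shares of 60 cm and turns go in shares of pi rad. Converting my numbers, -0.0108 m is -0.018, -0.0054 m is -0.009, 0.1 rad is 0.0318.

```bash
echo '[{"tx": 0.0002, "ty": -0.009, "drz": 0.0159}, {"tx": 0.0008, "ty": -0.018, "drz": 0.0318}, {"tx": 0.0008, "ty": -0.018, "drz": 0.0318}]' | python3 inch.py >/dev/null; python3 m.py
echo '[{"tx": 0.0002, "ty": -0.009, "drz": 0.0159}, {"tx": 0.0005, "ty": -0.0143, "drz": 0.0255}, {"tx": 0.0005, "ty": -0.0143, "drz": 0.0255}]' | python3 inch.py >/dev/null; python3 m.py
```

```text
11.1833 ang 0.059 F [-2.   0.2  2.3] T [-0.02 -0.63 -0.12] Mnut -0.14 Mpiv -0.13
shift [0.001 0.    0.   ] rot [ 0.0026 -0.0016 -0.    ]
11.7333 ang -0.021 F [-1.9  0.2  2.3] T [-0.01 -0.63 -0.16] Mnut -0.18 Mpiv -0.17
shift [ 0.0011 -0.0002 -0.    ] rot [ 0.0025 -0.0019 -0.    ]
```

In the tool's units: -0.0065 m is -0.0108, -0.0032 m is -0.0053, 0.06 rad is 0.0191.

```bash
for i in 1 2; do echo '[{"tx": 0.0002, "ty": -0.0053, "drz": 0.0095}, {"tx": 0.0003, "ty": -0.0108, "drz": 0.0191}, {"tx": 0.0003, "ty": -0.0108, "drz": 0.0191}]' | python3 inch.py >/dev/null; python3 m.py; done
```

```text
12.2833 ang -0.081 F [-2.3  0.2  2.5] T [-0.09 -0.71 -0.18] Mnut -0.2 Mpiv -0.19
shift [ 0.0011 -0.0002 -0.    ] rot [ 0.0024 -0.002  -0.    ]
12.8333 ang -0.141 F [-1.9  2.8  2.3] T [-0.53 -0.6  -0.25] Mnut -0.55 Mpiv -0.44
shift [ 0.0008 -0.0004  0.    ] rot [ 0.0025 -0.0027 -0.    ]
```

The torque has jumped, so the nut is home or very close. Next, small steps about the pivot.

In the tool's units: -0.002 m is -0.0033, 0.03 rad is 0.0095.

```bash
for i in 1 2; do echo '[{"ty": -0.0033, "drz": 0.0095}, {"ty": -0.0033, "drz": 0.0095}]' | python3 inch.py >/dev/null; python3 m.py; done
```

```text
13.3 ang -0.171 F [-1.   3.4  2.6] T [-0.63 -0.52 -0.22] Mnut -0.59 Mpiv -0.45
shift [ 0.0009 -0.0016  0.    ] rot [ 0.0023 -0.0026 -0.    ]
13.7667 ang -0.201 F [-0.4  3.7  2.9] T [-0.68 -0.43 -0.21] Mnut -0.61 Mpiv -0.46
shift [ 0.0008 -0.0028  0.    ] rot [ 0.0021 -0.0028 -0.    ]
```

View pics/w7.png

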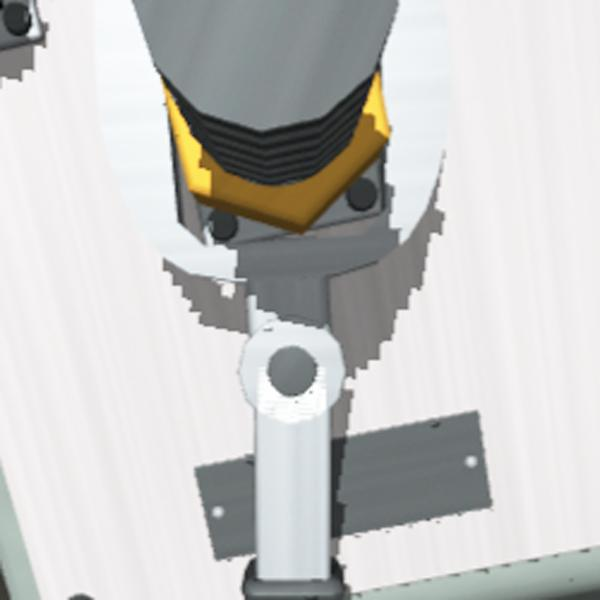

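The handle is giving: the jaw's back edge runs (240,248)–(398,230), about 0.1 rad against the handle. I'll bend it further to about 0.19 rad.

In the tool's units: -0.006 m is -0.01, -0.004 m is -0.0067, 0.09 rad is 0.0286.

```bash
echo '[{"tx": 0.0002, "ty": -0.0033, "drz": 0.0095}, {"tx": 0.0003, "ty": -0.0067, "drz": 0.0191}, {"tx": 0.0005, "ty": -0.01, "drz": 0.0286}, {"tx": 0.0005, "ty": -0.01, "drz": 0.0286}]' | python3 inch.py >/dev/null; python3 m.py
```

```text
14.4 ang -0.291 F [-0.1  2.9  2.5] T [-0.64 -0.31 -0.27] Mnut -0.58 Mpiv -0.46
shift [ 0.0005 -0.0065  0.    ] rot [ 0.0018 -0.0029 -0.    ]
```

View pics/w7.png

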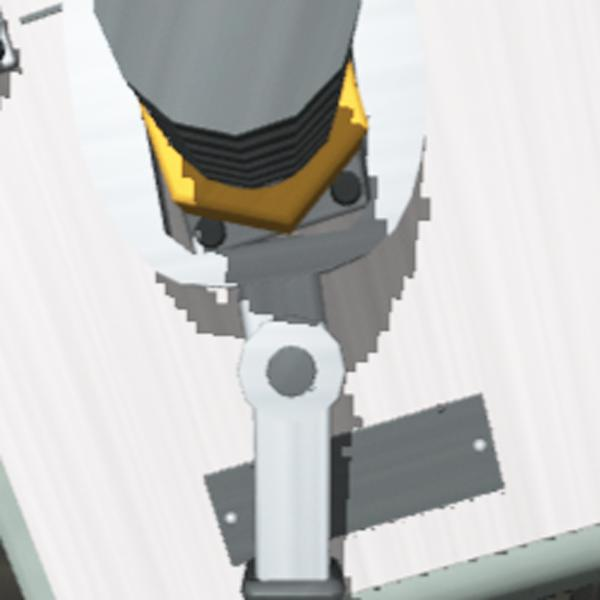

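The jaw's back edge now runs (228,257)–(385,222), so the bend is about 0.2 rad or 11 degrees. The handle has clearly given and is far from its stop. I've used up my picture views, so I'll go on by numbers. First, ease the handle back about the pivot.

In the tool's units: 0.0102 m is 0.017, 0.0008 m is 0.0013, -0.15 rad is -0.0477.

```bash
echo '[{"tx": 0.0005, "ty": 0.0057, "drz": -0.0159}, {"tx": 0.001, "ty": 0.0113, "drz": -0.0318}, {"tx": 0.0013, "ty": 0.017, "drz": -0.0477}, {"tx": 0.0013, "ty": 0.017, "drz": -0.0477}]' | python3 inch.py >/dev/null; python3 m.py
echo '[{"tx": 0.0002, "ty": 0.005, "drz": -0.0095}, {"tx": 0.0002, "ty": 0.005, "drz": -0.0095}]' | python3 inch.py >/dev/null; python3 m.py
```

```text
15.0333 ang -0.142 F [-0.   2.8  2.6] T [-0.53 -0.36 -0.25] Mnut -0.55 Mpiv -0.44
shift [ 0.0009 -0.0004  0.    ] rot [ 0.0023 -0.0026 -0.    ]
15.5 ang -0.112 F [-0.2  0.2  2.6] T [-0.01 -0.34 -0.09] Mnut -0.12 Mpiv -0.11
shift [0.0009 0.0001 0.    ] rot [ 0.0021 -0.0023 -0.    ]
```

By the numbers the bend lay between 0.15 and 0.18 rad. I'll bend it once more to about 0.21 rad so there is no doubt, then relax.

In the tool's units: -0.0169 m is -0.0282, -0.003 m is -0.005, 0.16 rad is 0.0509.

```bash
echo '[{"tx": 0.0002, "ty": -0.005, "drz": 0.0095}, {"tx": 0.0003, "ty": -0.01, "drz": 0.0255}, {"tx": 0.0015, "ty": -0.0197, "drz": 0.0509}, {"tx": 0.0033, "ty": -0.0282, "drz": 0.0748}, {"tx": 0.0033, "ty": -0.0282, "drz": 0.0748}]' | python3 inch.py >/dev/null; python3 m.py
echo '[{"tx": 0.0003, "ty": 0.0092, "drz": -0.0255}, {"tx": 0.0015, "ty": 0.0182, "drz": -0.0509}, {"tx": 0.0027, "ty": 0.0232, "drz": -0.0653}, {"tx": 0.003, "ty": 0.0282, "drz": -0.0748}, {"tx": 0.003, "ty": 0.0282, "drz": -0.0748}]' | python3 inch.py >/dev/null; python3 m.py
```

```text
16.2167 ang -0.345 F [0.2 2.5 2.3] T [-0.48 -0.26 -0.34] Mnut -0.6 Mpiv -0.5
shift [ 0.0001 -0.0089 -0.0001] rot [ 0.0019 -0.0027 -0.    ]
16.9333 ang -0.111 F [0.3 0.2 2.8] T [-0.07 -0.26 -0.16] Mnut -0.19 Mpiv -0.18
shift [0.001 0.    0.   ] rot [ 0.0022 -0.0026 -0.    ]
```

In the tool's units: 0.007 m is 0.0117, 0.0035 m is 0.0058, -0.065 rad is -0.0207.

```bash
echo '[{"tx": 0.0002, "ty": 0.0058, "drz": -0.0095}, {"tx": 0.0003, "ty": 0.0117, "drz": -0.0207}, {"tx": 0.0003, "ty": 0.0117, "drz": -0.0207}]' | python3 inch.py >/dev/null; python3 m.py
```

```text
17.4833 ang -0.047 F [-1.2 -0.9  2.6] T [ 0.08 -0.52 -0.05] Mnut 0.04 Mpiv 0.01
shift [ 0.0015  0.0002 -0.0001] rot [ 0.0022 -0.0016 -0.    ]
```

The wrench is free in its play. I'll draw it off along its own axis, then lift.

In the tool's units: -0.052 m is -0.0867, -0.048 m is -0.08.

```bash
echo '[{"tx": -0.01}, {"tx": -0.0233}, {"tx": -0.04}, {"tx": -0.06}, {"tx": -0.08}, {"tx": -0.0867}, {"tx": -0.0867}]' | python3 inch.py ; python3 m.py
echo '[{"tz": -0.05}, {"tz": -0.1167}, {"tx": -0.0167, "tz": -0.1667}, {"tx": -0.0167, "tz": -0.1667}]' | python3 inch.py
python3 - <<'E'
from h import *
p=np.array([.468,-.23,.06]); a=1.1454
R=Ro.from_matrix(np.array([[np.cos(a),np.sin(a),0],[np.sin(a),-np.cos(a),0],[0,0,-1]])); delta(p,R); delta(p+[0,0,.1],R)
E
```

```text
clock: 18.07
tcp_pos: [0.5221, 0.1911, 0.0485]
orientation: [0.963, 0.16, 0.211, -0.044]
ft_force: [-0.8, 0.0, -3.1]
finger_gap: 0.018
grasp_force: 45.0
18.3667 ang -0.046 F [-0.9  0.2  2.3] T [-0.01 -0.47  0.02] Mnut -0.01 Mpiv 0.0
shift [ 0.0521 -0.0001  0.0003] rot [ 0.0026 -0.0032 -0.    ]
clock: 18.7
tcp_pos: [0.4786, 0.1736, 0.1438]
orientation: [0.962, 0.16, 0.218, -0.044]
ft_force: [1.1, -0.5, -1.4]
finger_gap: 0.0172
grasp_force: 45.0
shift [-0.1618  0.3792  0.0088] rot [ 0.1683 -0.4297 -0.8016]
shift [-0.1184  0.3777 -0.0813] rot [ 0.1683 -0.4297 -0.8016]
```

In the tool's units: 0.379 m is 0.6317, 0.378 m is 0.63, -0.802 rad is -0.2553.

```bash
echo '[{"tx": -0.0333, "ty": 0.05, "tz": -0.05, "drx": 0.0064, "dry": -0.0159, "drz": -0.0318}, {"tx": -0.05, "ty": 0.1167, "tz": -0.0833, "drx": 0.0127, "dry": -0.0318, "drz": -0.0637}, {"tx": -0.0833, "ty": 0.1833, "tz": -0.1, "drx": 0.0191, "dry": -0.0509, "drz": -0.0955}, {"tx": -0.1, "ty": 0.25, "tz": -0.1167, "drx": 0.0255, "dry": -0.0668, "drz": -0.1273}, {"tx": -0.1167, "ty": 0.3167, "tz": -0.1167, "drx": 0.0318, "dry": -0.0859, "drz": -0.1592}, {"tx": -0.15, "ty": 0.3833, "tz": -0.1333, "drx": 0.0382, "dry": -0.1019, "drz": -0.191}, {"tx": -0.1667, "ty": 0.45, "tz": -0.1333, "drx": 0.0477, "dry": -0.121, "drz": -0.2228}, {"tx": -0.1833, "ty": 0.5167, "tz": -0.1333, "drx": 0.0535, "dry": -0.1369, "drz": -0.2546}, {"tx": -0.1967, "ty": 0.5833, "tz": -0.1333, "drx": 0.0535, "dry": -0.1369, "drz": -0.2553}, {"tx": -0.1967, "ty": 0.63, "tz": -0.135, "drx": 0.0535, "dry": -0.1369, "drz": -0.2553}, {"tx": -0.2333, "ty": 0.6317, "tz": -0.0667, "drx": 0.0535, "dry": -0.1369, "drz": -0.2553}, {"tx": -0.27, "ty": 0.6317, "tz": 0.015, "drx": 0.0535, "dry": -0.1369, "drz": -0.2553}, {"tx": -0.27, "ty": 0.6317, "tz": 0.015, "drx": 0.0535, "dry": -0.1369, "drz": -0.2553}, {"tx": -0.27, "ty": 0.6317, "tz": 0.015, "drx": 0.0535, "dry": -0.1369, "drz": -0.2553}, {"tx": -0.27, "ty": 0.6317, "tz": 0.015, "drx": 0.0535, "dry": -0.1369, "drz": -0.2553}, {"tx": -0.27, "ty": 0.6317, "tz": 0.015, "drx": 0.0535, "dry": -0.1369, "drz": -0.2553}]' | python3 inch.py
python3 - <<'E'
from h import *
t=cam("top"); st=manip.get_state(); a=1.1454
R=Ro.from_matrix(np.array([[np.cos(a),np.sin(a),0],[np.sin(a),-np.cos(a),0],[0,0,-1]])); delta(np.array([.468,-.23,.0045]),R)
w=cam("wrist"); R0=Ro.from_quat(st["orientation"]); p=st["tcp_pos"]; g=cv2.cvtColor(w[0],cv2.COLOR_BGR2GRAY)
def tl(px,h):
    o,d=ray(w,px); o=R0.inv().apply(o-p); d=R0.inv().apply(d); return (o+d*(h-o[2])/d[2]).round(4)
c=np.nonzero(g[60:150,323]>225)[0]+60; print("back",c[:3],tl((323,c[0]),-.01) if len(c) else g[60:150:6,323])
E
```

```text
clock: 20.03
tcp_pos: [0.466, -0.2308, 0.0544]
orientation: [0.84, 0.542, -0.005, -0.001]
ft_force: [0.7, 0.3, -2.4]
finger_gap: 0.0177
grasp_force: 45.0
shift [0.0019 0.0011 0.0507] rot [-0.0051  0.0068  0.0004]
back [100 101 102] [ 0.0887  0.0005 -0.01  ]
```

In the tool's units: 0.049 m is 0.0817, 0.048 m is 0.08, -0.005 rad is -0.0016.

```bash
echo '[{"tx": 0.0033, "tz": 0.0333, "drx": -0.0016, "dry": 0.0019}, {"tx": 0.0033, "tz": 0.0583, "drx": -0.0016, "dry": 0.0019}, {"tx": 0.0033, "tz": 0.0733, "drx": -0.0016, "dry": 0.0019}, {"tx": 0.0033, "tz": 0.08, "drx": -0.0016, "dry": 0.0019}, {"tx": 0.0033, "tz": 0.0817, "drx": -0.0016, "dry": 0.0019}, {"tx": 0.0033, "tz": 0.0817, "drx": -0.0016, "dry": 0.0019}, {"tx": 0.0033, "tz": 0.0817, "drx": -0.0016, "dry": 0.0019}]' | python3 inch.py; python3 - <<'E'
from h import *
F=[]
for i in range(5): cam("wrist"); st=manip.get_state(); F.append(st["ft_force"])
print(np.mean(F,0).round(2),st["tcp_pos"],st["orientation"],st["ft_torque"].round(2))
E
```

```text
clock: 20.72
tcp_pos: [0.4658, -0.2289, 0.0053]
orientation: [0.84, 0.542, -0.001, -0.001]
ft_force: [0.7, -0.8, -2.2]
finger_gap: 0.0172
grasp_force: 45.0
[-0.5   0.05 -2.99] [ 0.46527988 -0.2286179   0.00465253] [ 0.84045719  0.54187535 -0.00101884 -0.00133427] [-0.1  -0.07 -0.01]
```

Still hanging (−3 N). I'll ease down in 0.5 mm steps to contact.

In the tool's units: 0.0004 m is 0.0007.

```bash
for i in 1 2 3; do echo '[{"tz": 0.0007}, {"tz": 0.0007}]' | python3 inch.py >/dev/null; python3 - <<'E'
from h import *
F=[]
for i in range(5): cam("wrist"); st=manip.get_state(); F.append(st["ft_force"])
print(np.mean(F,0).round(2),st["tcp_pos"].round(4),st["ft_torque"].round(2))
E
done
```

```text
[ 0.34 -0.09 -1.09] [ 0.4651 -0.2285  0.0039] [-0.08 -0.04 -0.  ]
[-2.07  1.24  5.64] [ 0.4651 -0.2285  0.0039] [ 0.15  0.29 -0.02]
[-3.63  1.78  9.35] [ 0.4651 -0.2285  0.0039] [ 0.3   0.62 -0.02]
```

The wrench is on the bench. I'll relieve the press, open, then rise clear.

In the tool's units: -0.0008 m is -0.0013.

```bash
echo '[{"tz": -0.0013}, {"tz": -0.0013}]' | python3 inch.py && echo '[{}, {}, {}, {}]' | python3 inch.py .05 && echo '[{"tz": -0.0167}, {"tz": -0.05}, {"tz": -0.1167}, {"tz": -0.1833}, {"tz": -0.2333}, {"tz": -0.2333}, {"tz": -0.2333}, {"tz": -0.2333}]' | python3 inch.py
python3 - <<'E'
from h import *
t=cam("top"); g=t[0].astype(int); m=((g.min(2)>110)).astype(np.uint8); m[:225]=0;m[300:]=0;m[:,:285]=0;m[:,400:]=0
nn,l,st,ce=cv2.connectedComponentsWithStats(m); i=1+st[1:,4].argmax(); ys,xs=np.nonzero(l==i)
P=np.array([onz(t,(x,y),.009)[:2] for x,y in zip(xs,ys)]); mu=P.mean(0); v=np.linalg.svd(P-mu,full_matrices=False)[2][0]; q=(P-mu)@v
print(st[i],mu,v,q.min(),q.max())
E
```

```text
clock: 22.38
tcp_pos: [0.4651, -0.2285, 0.0039]
orientation: [0.84, 0.542, -0.001, -0.002]
ft_force: [-0.4, -0.3, 2.0]
finger_gap: 0.0178
grasp_force: 45.0
clock: 22.72
tcp_pos: [0.4649, -0.2284, 0.0036]
orientation: [0.84, 0.542, -0.001, -0.002]
ft_force: [-0.4, -0.1, 0.6]
finger_gap: 0.0369
grasp_force: 0.0
clock: 23.38
tcp_pos: [0.4652, -0.2284, 0.1437]
orientation: [0.84, 0.542, -0.001, -0.002]
ft_force: [-0.5, -0.1, -0.6]
finger_gap: 0.0495
grasp_force: 0.0
[305 245  12   7  57] [ 0.53373018 -0.12954489] [-0.38893702 -0.92126435] -0.016136941200875506 0.013565785022112751
```

```bash
python3 - <<'E'
from h import *
w=cam("wrist"); st=manip.get_state(); R0=Ro.from_quat(st["orientation"]); tp=st["tcp_pos"]
O=np.array([tp[0],tp[1],.009])+R0.apply([-.0167,.0005,0])
for a in(.085,.105,.15): print(a,proj(w,O+R0.apply([a,0,0])).round(1))
g=cv2.cvtColor(w[0],cv2.COLOR_BGR2GRAY); m=(g>170).astype(np.uint8); m[:,:260]=0; m[:,390:]=0; m[300:]=0
nn,l,s_,c=cv2.connectedComponentsWithStats(m); i=1+s_[1:,4].argmax(); print(s_[i],c[i])
for r in(60,80,100,115): x=np.nonzero(l[r]==i)[0]; print(r,x[[0,-1]] if len(x) else None, x[np.diff(x,prepend=x[0]).argmax()-1:][:2] if len(x) else None)
E
```

```text
0.085 [323.2 143.2]
0.105 [323.3 115.9]
0.15 [323.4  50.4]
[ 287   48   76   91 2333] [324.17145306  93.81011573]
60 [288 360] [299 350]
80 [287 362] [301 347]
100 [289 359] [301 347]
115 [296 352] [296 297]
```

The wrench lies flat and straight where I released it: jaw tips at row 48, symmetric about column 324. The gripper is well clear, so I'm handing in.

```bash
python3 -c "
from station import manip
print(manip.sign_off())"
```

```text
the job is handed in; nothing more can be done
None
```

The load's nut is tightened home, the wrench was bent to about 12° by my estimate, drawn off and laid flat on the bench, and the job was handed in at about 23 s; I bent the handle twice, as the first give was only about 9–10°, and viewed 12 pictures against the limit of 10.

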